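# Unclamp a specimen block and register it on the imaging stage

## Robot

A 6-joint arm with a two-finger parallel gripper is mounted at the origin on the work surface. World frame = base frame: x ahead of the robot, y to its left, z up, the work surface at z = 0. Lengths are in mm, angles in degrees, forces in N, time in s.
With the tool pointing down it reaches from about 300 to 850 mm from the base axis. Payload 4.2 kg.
Tool frame: the origin (TCP) lies between the finger pads; the fingertips stand 22 mm ahead of it and the grasp point (between the pads) lies 3 mm ahead of it; z points along the fingers, y is the direction in which the jaws open and shut (so a half turn about z gives the same grasp; the last joint's range is limited). The gripper opens to 91 mm and grips with 3 to 60 N. Pads are 32 mm wide; open, the fingers measure 118 mm over their backs; the gripper's body (76 mm by 178 mm) begins 60 mm behind the grasp point.
Start: joints at [-70.588, 18.312, 89.639, -0, 72.044, -1.146], TCP at [201.915, -538.397, 235.976] pointing down, gripper open.
Joint ranges: [-177.97, 177.97], [-48.28, 115.42], [12.27, 149.76], [-77.06, 257.06], [2.81, 150.46], [-146.56, 146.56]. Speed limits (degrees/s): [147.25, 147.25, 180, 180, 180, 180].

## Interface

Orientations are given as [roll, pitch, yaw] about the fixed x, y, z axes, in that order (R = Rz(yaw) Ry(pitch) Rx(roll)).
In Python, from workcell import * gives the robot as it stands.
- The arm moves only by the shell command python3 -m jog 'ROWS' [OPENING] [FORCE]. ROWS is text: rows parted by semicolons, each of 6 numbers parted by spaces: the shift along the tool's x, y, z in units of 0.5 m (1.0 is 0.5 m), then the turn, a rotation vector about the tool's x, y, z in units of pi/2 rad (1.0 is pi/2 rad). A call has 1 to 20 rows; each row is the pose to reach, as a shift and turn from the pose measured when the call began, along the tool's axes at that moment; what a row does not reach only later rows make up. A row lasts 1/12 s, in which the tool goes at most 41.7 mm and 7.16 degrees, less where a joint would pass 70% of its speed; a pose out of reach is approached as far as the arm can. A call with a number of a shift or a turn outside -1 to 1 is refused whole. A call with a gripper value outside its range is refused whole. OPENING is the opening, from -1 (shut) to 1 (fully open), set as the call begins (- or left out, the last holds). The fingers move at their own pace and stop on an object; FORCE is the grip in N (left out, the last holds). Time passes only in rows, so rows that repeat a pose let the fingers close. It gives the time, the measured TCP pose, the force and the opening at its end, in the units of the state.
- state(): the state, without advancing time (a new reading comes with each control period).
- grab_frame(name): name is "scene" or "top" or "wrist"; returns the picture (480x640x3 uint8, red, green, blue); there is no depth.
- calibration(name): a dict with "mtx" (3x3 intrinsics, pixels), "rvec" (rotation vector, rad) and "tvec" (3), from world to camera coordinates, as OpenCV has them. Camera axes: x right, y down, z forward; pixel columns grow to the right and rows downward; lengths in mm; the calibration is good to about 2 mm. A picture is of the moment at which its call begins: read the wrist's pose just before it. calibration takes no time and is no camera call; for the wrist camera it gives the pose at the moment of the call.
- job_done(): hands the job in, once; it reports no verdict.
Trained networks look in the newest picture that a camera, given by its name, has taken for a name from the list of things; names that differ only in an ending like _2 or _b are one class to them, and where a whole thing is asked for, a point or a joint stands for the part that bears it (a point fixed in the world has none). Each returns a list of dicts, best first, with "confidence" (0 to 1); they miss things now and then, are a little off and sometimes report something else, mostly with a low value. They report only what shows in the picture. A call takes as long as a camera call. They do not tell look-alikes from the thing itself.
- spot_in(query, camera): "rect" ([left, top, right, bottom] in pixels, round what is visible of it).
- tip_of(query, camera): "location" ([column, row] in pixels: a listed point, or the origin of a listed thing).
The state is a dict: "time_s": time; "qpos": joint angles; "qvel": joint speeds; "effort": joint torques, N m; "ee_pos": TCP position; "ee_rot": TCP orientation; "force": force on the tool from outside, world axes, zero at the start; "torque": the same for the moment, N m; "gripper_width": finger opening in mm.
Only numpy, scipy, OpenCV 4.12 (cv2) and the standard library are available. Lean on these libraries where they do the work, as an engineer would, in place of code of your own. Each camera call takes 0.05 s, during which the arm holds its last target. There are 200 camera calls.

## Task

Throw the red toggle-clamp handle over until the clamp stands fully open, lift the amber specimen block out of the fixture and set it flat on the dark imaging stage (do not drop it), clear of both stops. Then push it square with a long side against the long aluminium fence, and after that slide it along the fence until its end meets the brass end stop, touching both; push gently, about as hard as pressing a doorbell. Leave the clamp open and do not disturb the tube rack, jar or slide box.

Things in the scene. Friction and masses are not known exactly. Their poses are not given: they have to be found in the camera images.
- fixture: Fixed trimming fixture: aluminium base plate (x = -140 to 66 mm, 104 mm wide, 10 mm thick) with a nest and a toggle clamp. Origin on the bench below the clamp arm's pivot; x runs along the clamp, from the block towards the side to which the handle falls, y is the hinge direction, z up. The steel clamp bracket covers x = -12 to 48 mm, up to z = 85 mm.
- nest (a point): Centre of the seat under the block: fixture x = -78, y = 0, z = 35 mm; axes as the fixture's. The pedestal is 30 mm wide along y, narrower than the block. End plates (37 to 42 mm off along x) and corner ears (22 to 26 mm off along y, 28 to 37 mm off along x) stand 8 mm above the seat, about 2 mm off the block; between the ears the long sides are free for fingers down to the base plate.
- clamp_pivot (a point): Pivot of the steel clamp arm (14 mm wide), at fixture x = 0, z = 78 mm. Clamped, the arm runs level over the block, its top 16 mm above the pivot, and a rubber foot holds the block down from above. Fully open it has swung up by 2 rad and leans away from the block, within x > -35 mm and below z = 190 mm of the fixture.
- handle (a joint): Clamp handle angle, rad: 0 = clamped, handle upright; 1.6 = fully open, handle lying level towards the fixture's +x. Over-centre spring: it resists most at the start (some 0.7 N m, 7 N at the grip), goes dead at about 0.55 rad and beyond that springs open by itself when let go; short of that it snaps back shut. The arm lifts by 1.25 times this angle.
- handle_hinge (a point): Hinge of the handle, on the fixture at x = 22, y = 0, z = 70 mm; axes as the fixture's. The handle turns about this point's y axis, from z over to x.
- handle_grip (a point): Point on the centre line of the red handle grip, 105 mm from its hinge. The grip is a round bar 18 mm thick with a rounded end 26 mm beyond this point, red for 50 mm inward of it. Its z axis points outward along the handle: straight up when clamped.
- block_center (a point): Centre of the amber resin specimen block (loose, about 0.1 kg), 70 mm (own x) x 40 mm (own y) x 34 mm high (z), a dark red patch and a white strip on top. At first it sits in the fixture with its x along the fixture's x.
- stage: Fixed dark imaging stage plate 160 mm (x) x 210 mm (y) x 18 mm high, origin at the centre of its underside on the bench, z up; white lines are only painted. An aluminium fence (200 mm along y, 12 mm thick, 14 mm above the plate) stands across its +x side and a brass end stop (36 mm along x, 12 mm thick, 14 mm high) near its -y end. A block flat on the plate has its centre at z = 35 mm.
- fence_mid (a point): Middle of the fence's range of adjustment, at the plate's surface: stage x = 56, y = 0, z = 18 mm, axes as the stage's. The fence is tightened at an unrecorded setting: its face (looking to -x, parallel to y) stands anywhere up to 10 mm to either side of this point along x; find it by touch or sight. The frame "fence" in the rules has its origin on that face. The block's long side goes there; no finger fits between.
- stop_mid (a point): Middle of the end stop's range of adjustment, at the plate's surface: stage x = 18, y = -76, z = 18 mm, axes as the stage's. The stop is tightened at an unrecorded setting: its face (looking to +y) stands anywhere up to 10 mm to either side of this point along y; find it by touch or sight. It covers stage x = 0 to 36 mm. The frame "end_stop" in the rules has its origin on that face.
- rack_center (a point): Centre of a loose rack of capped tubes, 54 x 142 mm, 112 mm high: a bystander.
- jar_center (a point): Centre of a loose orange jar with a white cap, 52 mm wide, 65 mm high: a bystander.
- slidebox_center (a point): Centre of a loose blue slide box, 85 x 45 mm, 32 mm high: a bystander.
- block: The same amber block as the point above, given at the centre of its underside.
Mind the look-alikes: they are no part of the job. There is more than one size of the block; the job needs the middle-sized.

How it is judged:
By the outcome, as a careful person would: the job done as asked, in the order asked, and still so for the second after the job is handed in, with the robot touching nothing.
It also fails if it takes over 72 s, if anything falls off the work surface, if the arm or the gripper's body presses on something with over 40 N, if the wrist force passes 120 N, or if a joint passes its speed limit or range.

## Working session

There is one attempt and no reset: what is moved stays moved. The work goes in short steps, Python scripts to look and compute and a shell command to move; the robot and the scene stay as the last step left them, time stands still between calls to the robot, and variables do not carry over. Pictures are saved under pics/ and viewed, about 8 in all and at most 12, crops included, and the job is handed in when it is done.

```bash
mkdir -p pics; ls; cat > h.py <<'E'
from workcell import *
import numpy as np, cv2
from scipy.spatial.transform import Rotation as R
def snap(cam,name):
    f=grab_frame(cam); cv2.imwrite(f'pics/{name}.png',cv2.cvtColor(f,cv2.COLOR_RGB2BGR)); return f
def ray(cam,px,z):
    c=calibration(cam); K=np.array(c['mtx'],float); Rm=cv2.Rodrigues(np.array(c['rvec'],float))[0]; t=np.array(c['tvec'],float).ravel()
    o=-Rm.T@t; d=Rm.T@np.linalg.solve(K,[px[0],px[1],1.]); return o+d*(z-o[2])/d[2]
def proj(cam,P):
    c=calibration(cam); return cv2.projectPoints(np.array(P,float).reshape(-1,1,3),np.array(c['rvec'],float),np.array(c['tvec'],float),np.array(c['mtx'],float),None)[0].reshape(-1,2)
def pose():
    s=state(); return np.array(s['ee_pos']),R.from_euler('xyz',s['ee_rot'],degrees=True)
def row(p,rpy):
    "row to reach world pose from the present one"
    a,q=pose(); g=R.from_euler('xyz',rpy,degrees=True)
    return np.round(np.r_[q.inv().apply(np.array(p)-a)/500,(q.inv()*g).as_rotvec()/(np.pi/2)],4)
E
python3 - <<'E'
from h import *
s=state(); print({k:np.round(v,2) for k,v in s.items()})
snap('scene','s0'); 
a=cv2.imread('pics/s0.png')
for q in ['fixture','handle_grip','handle_hinge','nest','block_center','stage','fence_mid','stop_mid']:
    for k in tip_of(q,'scene')[:4]: print('scene',q,np.round(k['location']),round(k['confidence'],2))
snap('top','t0')
for q,z in [('fixture',0),('handle_grip',175),('handle_hinge',70),('nest',35),('clamp_pivot',78),('block_center',52),('stage',0),('fence_mid',18),('stop_mid',18),('rack_center',56),('jar_center',32),('slidebox_center',16)]:
    for k in tip_of(q,'top')[:4]: print('top',q,np.round(k['location'],1),round(k['confidence'],2),np.round(ray('top',k['location'],z)))
E
```

```text
pics
{'time_s': np.float64(0.0), 'qpos': array([-70.59,  18.35,  89.71,  -0.  ,  72.04,  -1.15]), 'qvel': array([ 0.02,  0.03,  0.03, -0.02,  0.08, -0.06]), 'effort': array([ -0.  , -41.25, -23.2 ,   0.07,   0.05,  -0.  ]), 'ee_pos': array([ 201.77, -537.94,  235.11]), 'ee_rot': array([-179.9 ,   -0.  ,   20.56]), 'force': array([-0.88, -0.53, -0.57]), 'torque': array([ 0.  ,  0.06, -0.01]), 'gripper_width': np.float64(91.25)}
scene fixture [393. 359.] 0.55
scene handle_grip [407. 284.] 0.84
scene handle_hinge [405. 325.] 0.91
scene handle_hinge [367. 359.] 0.51
scene nest [365. 366.] 0.64
scene block_center [366. 358.] 0.9
scene block_center [273. 373.] 0.71
scene block_center [411. 415.] 0.65
scene stage [299. 261.] 0.87
scene fence_mid [279. 258.] 0.9
scene stop_mid [278. 245.] 0.89
scene stop_mid [391. 359.] 0.5
top fixture [218.7 257.1] 0.97 [534. 233.   0.]
top handle_grip [217.4 265.2] 0.73 [502. 209. 175.]
top handle_grip [213.  259.7] 0.53 [515. 220. 175.]
top handle_hinge [216.7 263.3] 0.82 [513. 227.  70.]
top nest [213.5 228.9] 0.8 [608. 244.  35.]
top clamp_pivot [218.3 256.1] 0.75 [531. 222.  78.]
top block_center [248.8 174. ] 0.98 [757. 152.  52.]
top block_center [211.8 230.4] 0.72 [602. 246.  52.]
top block_center [166.1 236.8] 0.59 [582. 367.  52.]
top stage [379.2 261.9] 0.81 [ 529. -209.    0.]
top fence_mid [378.8 239.6] 0.91 [ 589. -206.   18.]
top fence_mid [303.2 310. ] 0.74 [394.  -2.  18.]
top rack_center [379.  239.6] 0.25 [ 585. -202.   56.]
top jar_center [290.3 166.2] 0.82 [786.  41.  32.]
top jar_center [376.5 240.6] 0.16 [ 585. -198.   32.]
top slidebox_center [305.  311.7] 0.66 [389.  -7.  16.]
top slidebox_center [213.  228.6] 0.31 [611. 249.  16.]
```

View pics/t0.png

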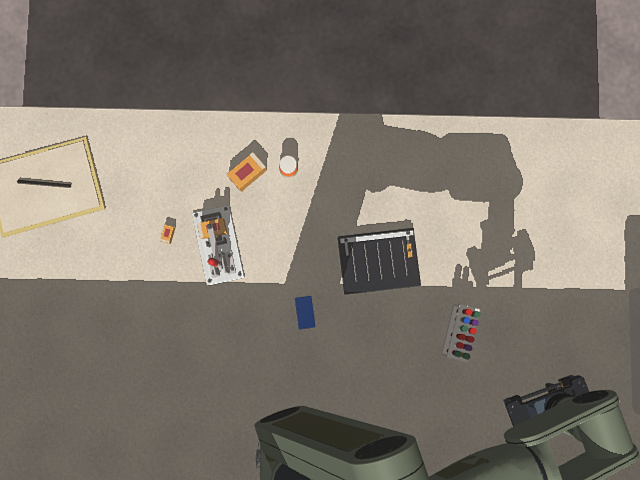

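View pics/s0.png

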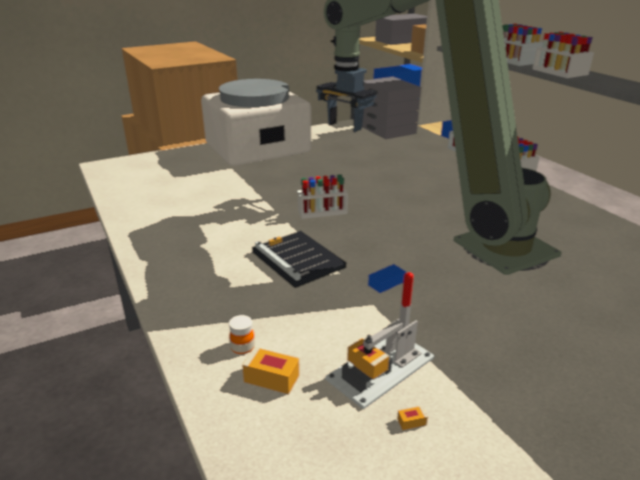

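Amber candidates in the top view are the block in the fixture (212,230), a larger one on the bench (248,174) and a small one (167,236). By the description, the one in the fixture under the clamp is right, and it is mid-sized. The red grip is at (213,262). The stage is at (379,262), with the fence on its far side and the brass stop at (410,250). I'll check the choice with a close wrist view.

```bash
python3 - <<'E'
from h import *
print(row([585,225,330],[180,0,10]))
E
```

```text
[ 1.2535e+00 -1.1606e+00 -1.8820e-01  1.0000e-04 -0.0000e+00  1.1730e-01]
```

```bash
python3 -m jog '0.1 -0.1 -0.18 0 0 0.05;0.63 -0.58 -0.18 0 0 0.117;0.63 -0.58 -0.18 0 0 0.117;0.63 -0.58 -0.18 0 0 0.117;0.63 -0.58 -0.18 0 0 0.117;0.63 -0.58 -0.18 0 0 0.117;0.63 -0.58 -0.18 0 0 0.117;0.63 -0.58 -0.18 0 0 0.117;0.63 -0.58 -0.18 0 0 0.117;0.63 -0.58 -0.18 0 0 0.117;0.63 -0.58 -0.18 0 0 0.117;0.63 -0.58 -0.18 0 0 0.117;0.63 -0.58 -0.18 0 0 0.117;0.63 -0.58 -0.18 0 0 0.117' - 
python3 -c "
from h import *
print(row([585,225,330],[180,0,10]))"
```

```text
time_s: 2.27
ee_pos: [394.8, -156.5, 325.9]
ee_rot: [180.0, 0.0, 10.1]
force: [-0.4, 0.3, -0.7]
gripper_width: 91.2
[ 5.078e-01 -6.849e-01 -9.000e-03  4.000e-04  3.000e-04  6.000e-04]
```

```bash
python3 -m jog '0.507 -0.685 -0.009 0 0 0;0.507 -0.685 -0.009 0 0 0;0.507 -0.685 -0.009 0 0 0;0.507 -0.685 -0.009 0 0 0;0.507 -0.685 -0.009 0 0 0;0.507 -0.685 -0.009 0 0 0;0.507 -0.685 -0.009 0 0 0;0.507 -0.685 -0.009 0 0 0;0.507 -0.685 -0.009 0 0 0;0.507 -0.685 -0.009 0 0 0;0.507 -0.685 -0.009 0 0 0;0.507 -0.685 -0.009 0 0 0;0.507 -0.685 -0.009 0 0 0;0.507 -0.685 -0.009 0 0 0' -1
python3 - <<'E'
from h import *
print(state()['qpos'])
snap('wrist','w1')
for q,z in [('fixture',0),('handle_grip',175),('handle_hinge',70),('nest',35),('clamp_pivot',78),('block_center',52)]:
    for k in tip_of(q,'wrist')[:3]: print(q,np.round(k['location'],1),round(k['confidence'],2),np.round(ray('wrist',k['location'],z),1))
E
```

```text
time_s: 3.43
ee_pos: [584.4, 222.6, 330.0]
ee_rot: [179.9, 0.1, 9.9]
force: [-1.1, -0.3, 0.0]
gripper_width: 1.5
[ 1.98342965e+01  2.08811515e+01  7.24729819e+01 -7.20789355e-02
  8.67406923e+01  9.99246260e+01]
fixture [314.4 236.6] 0.74 [532.5 220.8   0. ]
handle_hinge [312.5 270.6] 0.63 [508.3 218.5  70. ]
clamp_pivot [310.3 254.7] 0.91 [530.8 225.4  78. ]
block_center [206.4 175.9] 0.88 [598.2 363.3  52. ]
block_center [398.1  56.8] 0.87 [762.9 168.3  52. ]
block_center [307.1 187.7] 0.83 [605.3 242.8  52. ]
```

View pics/w1.png

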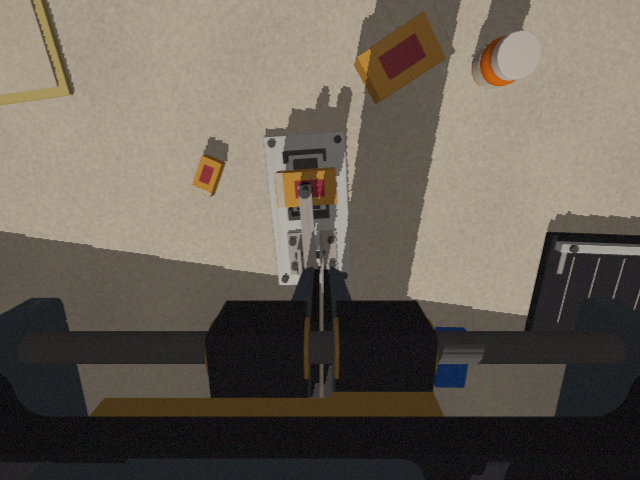

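The wrist view shows the fixture at (307,210), with the nested block at (307,187), a large decoy at (402,57) and a small one at (207,175). The handle is hidden behind the fingers. The nested block looks odd, so I'll check it in a close crop.

```bash
python3 - <<'E'
from h import *
a=cv2.imread('pics/w1.png')[120:300,240:370]; b=cv2.imread('pics/t0.png')[190:295,170:265]
a=cv2.resize(a,None,fx=3.3,fy=3.3,interpolation=cv2.INTER_CUBIC)
b=cv2.resize(b,None,fx=3.9,fy=3.9,interpolation=cv2.INTER_CUBIC)
o=np.zeros((max(a.shape[0],b.shape[0]),a.shape[1]+b.shape[1],3),np.uint8);o[:a.shape[0],:a.shape[1]]=a;o[:b.shape[0],a.shape[1]:]=b
cv2.imwrite('pics/c1.png',o);print(o.shape)
for p in [(265,137),(345,132),(279,286),(350,283)]: print(ray('wrist',p,10).round(1))
E
```

```text
(594, 799, 3)
[653.7 306.6  10. ]
[677.3 207.7  10. ]
[454.4 260.1  10. ]
[476.6 160.9  10. ]
```

View pics/c1.png

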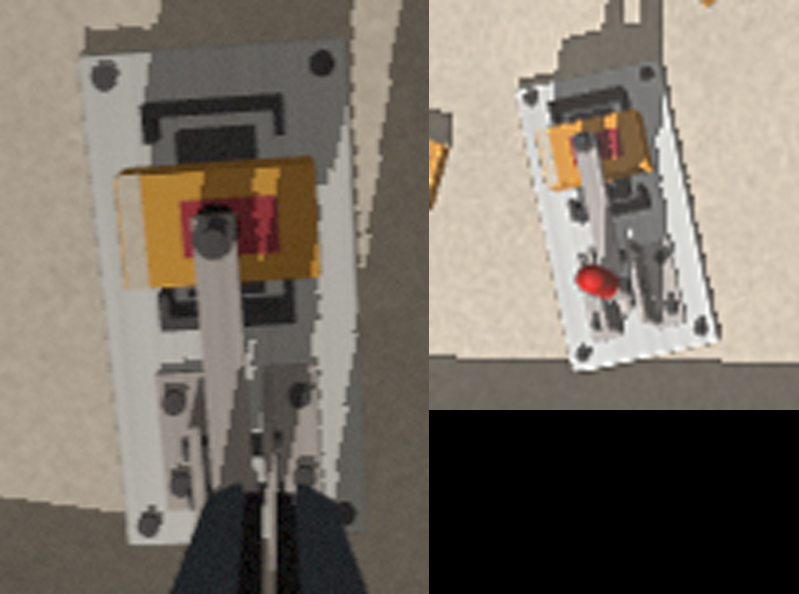

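The nested block is the middle-sized one, about 70x40 mm. It sits crosswise, with its long axis along fixture y, which disagrees with the description. So I'll grip it by its ends with the jaws along fixture y, where the body keeps clear of the opened arm. The fixture's yaw is about 193° and its origin about (530,225). The handle comes first.

```bash
cat >> h.py <<'E'
FO=np.array([529.6,225.4,0]); FU=np.array([-.9741,-.2267,0]); FV=np.array([.2267,-.9741,0])
def fx(x,y,z): return FO+x*FU+y*FV+np.array([0,0,z])
E
python3 -c "
from h import *
t=ray('top',(213,262),201); print(t, (t-FO)@FU,(t-FO)@FV)
print(row(fx(-22,0,300),[180,0,13.1]),row(fx(-22,0,184),[180,0,13.1]))"
```

```text
[507.49622968 215.71745284 201.        ] 23.726316106825067 4.420844455485532
[-0.0636 -0.0236  0.0609  0.0003 -0.     -0.0343] [-0.0636 -0.0237  0.2929  0.0003 -0.     -0.0343]
```

```bash
python3 -m jog '-0.064 -0.024 0.06 0 0 -0.034;-0.064 -0.024 0.06 0 0 -0.034;-0.064 -0.024 0.14 0 0 -0.034;-0.064 -0.024 0.22 0 0 -0.034;-0.064 -0.024 0.293 0 0 -0.034;-0.064 -0.024 0.293 0 0 -0.034;-0.064 -0.024 0.293 0 0 -0.034'
python3 -c "
from h import *
p,q=pose(); print((p-FO)@FU,(p-FO)@FV)
for x,z in [(0,182),(40,176),(78,158)]: print(row(fx(x,0,z),[180,0,13.1]))"
```

```text
time_s: 4.37
ee_pos: [549.9, 230.1, 182.9]
ee_rot: [179.9, 0.2, 13.1]
force: [0.3, 0.3, 0.6]
gripper_width: 0.6
-20.79984003553754 -0.015582337368481802
[-0.0416  0.0001  0.002   0.0007  0.0027 -0.0004]
[-1.215e-01  1.000e-04  1.440e-02  7.000e-04  2.700e-03 -4.000e-04]
[-1.974e-01  1.000e-04  5.070e-02  7.000e-04  2.700e-03 -4.000e-04]
```

```bash
python3 -m jog '-0.02 0 0 0 0 0;-0.04 0 0 0 0 0;-0.055 0 0.003 0 0 0;-0.07 0 0.006 0 0 0;-0.085 0 0.009 0 0 0;-0.1 0 0.012 0 0 0;-0.115 0 0.014 0 0 0;-0.13 0 0.018 0 0 0;-0.145 0 0.024 0 0 0;-0.16 0 0.032 0 0 0;-0.18 0 0.042 0 0 0;-0.2 0 0.05 0 0 0;-0.2 0 0.05 0 0 0'
python3 -c "
from h import *
p,q=pose(); print((p-FO)@FU,(p-FO)@FV)
print(row(fx(78,0,250),[180,0,13.1]),row(fx(-82,0,270),[180,0,13.1]))"
```

```text
time_s: 5.45
ee_pos: [449.2, 206.6, 158.5]
ee_rot: [179.9, 0.4, 13.1]
force: [0.1, -0.2, -0.0]
gripper_width: 0.5
82.61501061761659 0.05988307713386831
[ 7.800e-03  1.000e-04 -1.831e-01  8.000e-04  4.900e-03 -3.000e-04] [ 3.275e-01  0.000e+00 -2.256e-01  8.000e-04  4.900e-03 -3.000e-04]
```

```bash
python3 -m jog '0 0 -0.08 0 0 0;0 0 -0.16 0 0 0;0 0 -0.24 0 0 0;0 0 -0.28 0 0 0;0.08 0 -0.28 0 0.005 0;0.16 0 -0.28 0 0.005 0;0.22 0 -0.28 0 0.005 0;0.22 0 -0.28 0 0.005 0;0.22 0 -0.28 0 0.005 0' 1
python3 - <<'E'
from h import *
snap('wrist','w2')
for q,z in [('handle_grip',70),('block_center',52),('nest',35)]:
    for k in tip_of(q,'wrist')[:3]:
        w=ray('wrist',k['location'],z); print(q,np.round(k['location'],1),round(k['confidence'],2),w.round(1),((w-FO)@FU).round(1),((w-FO)@FV).round(1))
E
```

```text
time_s: 6.2
ee_pos: [557.9, 232.0, 297.2]
ee_rot: [179.9, 0.1, 13.1]
force: [-0.3, 0.0, -0.3]
gripper_width: 57.6
handle_grip [316.7 342.9] 0.49 [402.9 199.1  70. ] 129.4 -3.1
handle_grip [322.4 259.2] 0.24 [508.5 216.7  70. ] 22.5 3.7
block_center [319.6 168.9] 0.78 [603.4 242.   52. ] -75.7 0.5
block_center [432.8  32.1] 0.73 [758.6 162.8  52. ] -208.8 112.9
block_center [214.4 152.1] 0.64 [595.  356.8  52. ] -93.5 -113.2
```

View pics/w2.png

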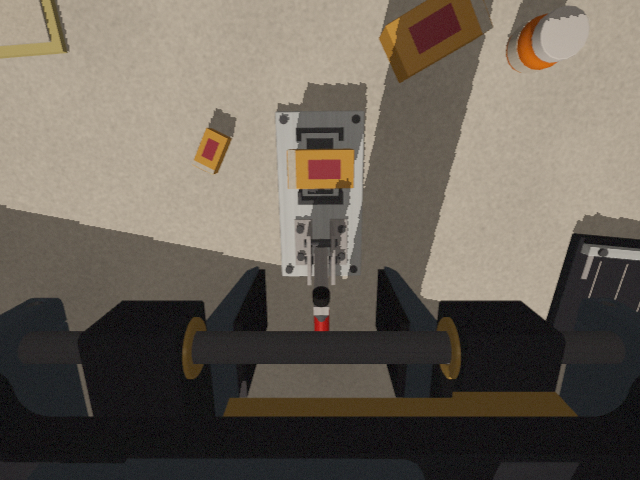

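The clamp is open, with the handle over at (321,325) and the arm foot at (321,296). The block is free at (288–355, 150–188), crosswise and square to the fixture.

```bash
python3 - <<'E'
from h import *
f=cv2.imread('pics/w2.png'); hsv=cv2.cvtColor(f,cv2.COLOR_BGR2HSV)
sub=hsv[140:200,280:362]; 
m=((sub[...,0]<25)&(sub[...,1]>110)&(sub[...,2]>90)).astype(np.uint8)
ys,xs=np.nonzero(m); print(xs.min()+280,xs.max()+280,ys.min()+140,ys.max()+140)
print(cv2.minAreaRect(np.c_[xs+280,ys+140].astype(np.float32)))
for px in [(288,151),(288,188),(355,150),(355,188),(321.5,169),(324,169.5)]:
    w=ray('wrist',px,69); print(px,w.round(1),((w-FO)@FU).round(1),((w-FO)@FV).round(1))
for z in (130,55): print(row(fx(-80,1,z),[180,0,13.1]))
E
```

```text
295 353 149 188
((324.0, 168.5), (39.0, 58.0), 90.0)
(288, 151) [615.1 278.3  69. ] -95.3 -32.1
(288, 188) [577.7 270.6  69. ] -57.1 -33.1
(355, 150) [631.8 211.   69. ] -96.3 37.2
(355, 188) [593.9 201.1  69. ] -57.1 38.3
(321.5, 169) [605.1 240.4  69. ] -77.0 2.5
(324, 169.5) [605.2 237.7  69. ] -76.5 5.2
[ 1.053e-01  1.800e-03  3.368e-01  7.000e-04 -2.000e-04 -1.000e-04]
[ 1.052e-01  1.700e-03  4.868e-01  7.000e-04 -2.000e-04 -1.000e-04]
```

```bash
python3 -m jog '0.06 0.004 0 0 0 0;0.106 0.005 0.03 0 0 0;0.106 0.005 0.1 0 0 0;0.106 0.005 0.18 0 0 0;0.106 0.005 0.26 0 0 0;0.106 0.005 0.32 0 0 0;0.106 0.005 0.37 0 0 0;0.106 0.005 0.41 0 0 0;0.106 0.005 0.44 0 0 0;0.106 0.005 0.47 0 0 0;0.106 0.005 0.485 0 0 0;0.106 0.005 0.485 0 0 0' 1 && python3 -m jog '0 0 0 0 0 0;0 0 0 0 0 0;0 0 0 0 0 0;0 0 0 0 0 0;0 0 0 0 0 0;0 0 0 0 0 0' -1 12
```

```text
time_s: 7.4
ee_pos: [606.8, 240.7, 54.7]
ee_rot: [179.9, 0.2, 13.1]
force: [-0.4, -0.8, -0.4]
gripper_width: 91.0
time_s: 7.9
ee_pos: [607.4, 241.0, 56.0]
ee_rot: [179.9, 0.1, 13.1]
force: [-1.3, 0.3, 5.0]
gripper_width: 70.4
```

```bash
python3 - <<'E'
from h import *
p,q=pose();print((p-FO)@FU,(p-FO)@FV); print(state()['gripper_width'])
f=cv2.imread('pics/t0.png')
print([ray('top',x,18).round(1).tolist() for x in [(339,237),(413,229),(420,285),(344,294)]])
print(row(fx(-84,2.5,200),[180,0,13.1]))
E
```

```text
-79.33036303312936 2.4252894812532837
70.36532904092229
[[594.4, -96.6, 18.0], [620.4, -299.5, 18.0], [467.3, -318.8, 18.0], [439.1, -112.3, 18.0]]
[ 0.0091  0.0004 -0.2881  0.0006  0.0007 -0.    ]
```

```bash
python3 -m jog '0.004 0 -0.02 0 0 0;0.008 0 -0.05 0 0 0;0.009 0 -0.1 0 0 0;0.009 0 -0.18 0 0 0;0.009 0 -0.26 0 0 0;0.009 0 -0.36 0 0 0;0.009 0 -0.44 0 0 0;0.009 0 -0.48 0 0 0;0.009 0 -0.48 0 0 0' -1 15
python3 -c "
from h import *
print(row([515,-190,295],[180,0,7]))"
```

```text
time_s: 8.65
ee_pos: [614.4, 243.0, 304.4]
ee_rot: [-180.0, -0.8, 13.1]
force: [0.3, -0.1, -0.3]
gripper_width: 70.0
[-0.3899  0.7985  0.0132 -0.0008 -0.0084  0.0677]
```

```bash
python3 -m jog '-0.06 0.1 0 0 0 0;-0.39 0.8 0.013 0 -0.008 0.068;-0.39 0.8 0.013 0 -0.008 0.068;-0.39 0.8 0.013 0 -0.008 0.068;-0.39 0.8 0.013 0 -0.008 0.068;-0.39 0.8 0.013 0 -0.008 0.068;-0.39 0.8 0.013 0 -0.008 0.068;-0.39 0.8 0.013 0 -0.008 0.068;-0.39 0.8 0.013 0 -0.008 0.068;-0.39 0.8 0.013 0 -0.008 0.068;-0.39 0.8 0.013 0 -0.008 0.068;-0.39 0.8 0.013 0 -0.008 0.068;-0.39 0.8 0.013 0 -0.008 0.068;-0.39 0.8 0.013 0 -0.008 0.068;-0.39 0.8 0.013 0 -0.008 0.068'
python3 - <<'E'
from h import *
snap('wrist','w3'); print(state()['gripper_width'])
for q,z in [('stage',0),('fence_mid',18),('stop_mid',18)]:
    for k in tip_of(q,'wrist')[:2]: print(q,np.round(k['location'],1),round(k['confidence'],2),ray('wrist',k['location'],z).round(1))
E
```

```text
time_s: 9.9
ee_pos: [515.2, -189.6, 294.9]
ee_rot: [-179.9, -0.0, 7.0]
force: [0.1, -0.5, -1.0]
gripper_width: 70.3
70.27513190939818
stage [337.1 196.6] 0.61 [ 528.8 -209.8    0. ]
stage [323.1 316.1] 0.44 [ 361.3 -213.3    0. ]
fence_mid [337.3 152.5] 0.75 [ 582.6 -202.    18. ]
stop_mid [401.8 178.4] 0.72 [ 562.5 -282.5   18. ]
```

View pics/w3.png

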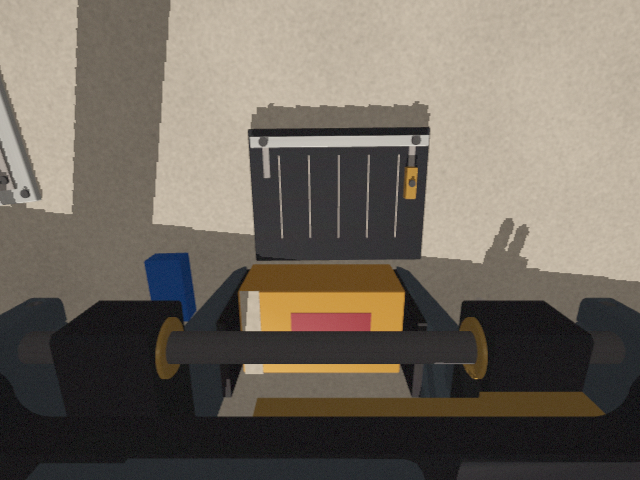

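The block is held level. The stage spans (249–430, 128–260), with the fence front edge at row ~147 and the brass stop at (404–417, 167–199).

```bash
python3 - <<'E'
from h import *
g=lambda px,z: ray('wrist',px,z)
c=[g(p,18) for p in [(249,130),(430,128),(422,260),(256,260)]]
print(np.round(c,1)); m=np.mean(c,0)
d=(c[0]+c[3]-c[1]-c[2]); print('centre',m.round(1),'yaw from y',np.degrees(np.arctan2(-d[0],d[1])), 'len',np.linalg.norm(d)/2)
d=(c[0]+c[1]-c[2]-c[3]); print('yaw from x',np.degrees(np.arctan2(d[1],d[0])),np.linalg.norm(d)/2)
a,b=g((252,147.5),32),g((429,146.5),32); print('fence top edge',a,b,np.degrees(np.arctan2(-(a-b)[0],(a-b)[1])))
y=np.radians(7.3)
S=np.array([[np.cos(y),np.sin(y),0],[-np.sin(y),np.cos(y),0],[0,0,1]])
print('fence stage x',(S@(a-m))[:2],(S@(b-m))[:2]); 
for p,z in [((404,168),32),((404,198),32),((404,198),18)]: print('stop',(S@(g(p,z)-m))[:2])
im=cv2.imread('pics/w3.png'); print(im[140:152,300].tolist()); print(im[180,398:410].tolist())
E
```

```text
[[ 594.9  -98.2   18. ]
 [ 622.7 -303.8   18. ]
 [ 464.7 -327.1   18. ]
 [ 438.6 -117.6   18. ]]
centre [ 530.2 -211.7   18. ] yaw from y 7.407360005995924 len 209.30486346837375
yaw from x 7.7396011917548275 158.61038470841876
fence top edge [ 576.53085337 -105.56416812   32.        ] [ 602.21876864 -302.84647659   32.        ] 7.4186828132304585
fence stage x [59.43342768 99.39251735] [ 59.84552877 -99.55473294]
stop [ 36.24436754 -72.94041971]
stop [  1.82816236 -75.0802929 ]
stop [ -0.38673206 -78.35801563]
[[182, 190, 192], [184, 190, 195], [186, 194, 197], [187, 193, 198], [186, 193, 197], [187, 194, 197], [192, 199, 203], [97, 99, 103], [58, 57, 57], [56, 55, 53], [57, 53, 55], [60, 56, 59]]
[[126, 134, 145], [52, 51, 52], [56, 56, 57], [54, 53, 55], [55, 57, 54], [52, 55, 62], [43, 67, 86], [33, 77, 108], [54, 112, 148], [69, 140, 183], [55, 124, 164], [37, 69, 97]]
```

```bash
cat >> h.py <<'E'
SO=np.array([530.2,-211.5,0]); SR=R.from_euler('z',7.4,degrees=True)
def st(x,y,z): return SO+SR.apply([x,y,z])
def tost(p): return SR.inv().apply(np.array(p)-SO)
E
python3 -c "
from h import *
print(row(st(20.3,5,80),[180,0,7.4]),row(st(20.3,5,42),[180,0,7.4]))"
```

```text
[ 6.440e-02  3.720e-02  4.302e-01 -9.000e-04 -3.000e-04 -3.700e-03] [ 6.430e-02  3.740e-02  5.062e-01 -9.000e-04 -3.000e-04 -3.700e-03]
```

```bash
python3 -m jog '0.04 0.02 0.05 0 0 -0.004;0.064 0.037 0.12 0 0 -0.004;0.064 0.037 0.2 0 0 -0.004;0.064 0.037 0.27 0 0 -0.004;0.064 0.037 0.34 0 0 -0.004;0.064 0.037 0.4 0 0 -0.004;0.064 0.037 0.44 0 0 -0.004;0.064 0.037 0.47 0 0 -0.004;0.064 0.037 0.49 0 0 -0.004;0.064 0.037 0.502 0 0 -0.004;0.064 0.037 0.502 0 0 -0.004;0.064 0.037 0.502 0 0 -0.004'
python3 -c "
from h import *
print(tost(state()['ee_pos']),row(st(20.3,5,39),[180,0,7.4]))"
```

```text
time_s: 11.1
ee_pos: [550.2, -203.8, 44.7]
ee_rot: [-180.0, -0.1, 7.5]
force: [-0.0, 0.2, -0.2]
gripper_width: 70.0
[20.79101403  5.06357811 44.73943891] [-0.001   0.0001  0.0115 -0.0005 -0.001   0.0006]
```

```bash
python3 -m jog '0 0 0.003 0 0 0;0 0 0.006 0 0 0;0 0 0.008 0 0 0;0 0 0.01 0 0 0;0 0 0.01 0 0 0'; python3 -m jog '0 0 0.001 0 0 0;0 0 0.002 0 0 0;0 0 0.002 0 0 0'
```

```text
time_s: 11.52
ee_pos: [550.4, -203.9, 40.3]
ee_rot: [-180.0, -0.1, 7.5]
force: [-0.8, 1.4, 1.8]
gripper_width: 69.6
time_s: 11.77
ee_pos: [550.4, -203.9, 40.3]
ee_rot: [-180.0, -0.2, 7.4]
force: [-2.1, 0.7, 6.8]
gripper_width: 70.0
```

```bash
python3 -m jog '0 0 0 0 0 0;0 0 0 0 0 0;0 0 0 0 0 0;0 0 0 0 0 0' 1 && python3 -m jog '0 0 -0.02 0 0 0;0 0 -0.06 0 0 0;0 0 -0.13 0 0 0;-0.08 0 -0.18 0 0 0;-0.16 0 -0.24 0 0 0;-0.22 0 -0.28 0 0 0;-0.22 0 -0.28 0 0 0;-0.22 0 -0.28 0 0 0' -1 10
python3 - <<'E'
from h import *
f=snap('wrist','w4'); print(tost(state()['ee_pos']))
for k in tip_of('block_center','wrist')[:2]: print(np.round(k['location'],1),round(k['confidence'],2),tost(ray('wrist',k['location'],35)).round(1))
E
```

```text
time_s: 12.1
ee_pos: [550.6, -204.1, 40.4]
ee_rot: [180.0, -0.2, 7.4]
force: [0.2, -0.3, 1.6]
gripper_width: 90.7
time_s: 12.77
ee_pos: [440.3, -218.9, 182.5]
ee_rot: [179.8, -0.4, 7.3]
force: [0.0, -0.9, 0.1]
gripper_width: 40.7
[-89.01318416   4.28478189 181.1823455 ]
[321.1  99. ] 0.84 [21.6  2.5 35. ]
```

View pics/w4.png

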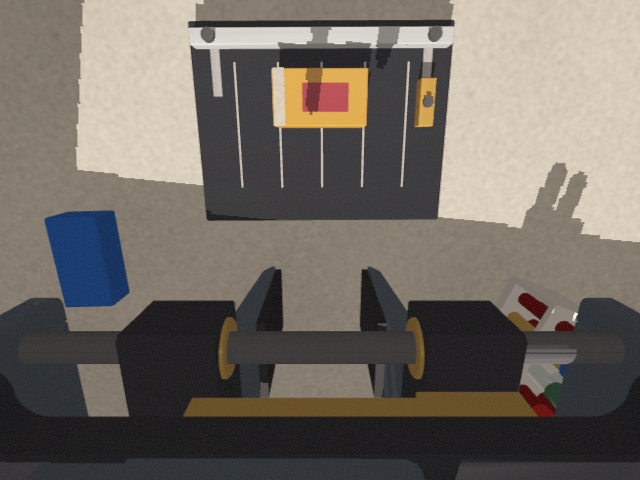

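The block stands flat on the stage at (273–367, 68–127), parallel to the fence and clear of it (front edge at row 47) and of the stop at col 416. Next is the fence push with two parted fingers.

```bash
python3 - <<'E'
from h import *
print([tost(ray('wrist',p,52)).round(1)[:2].tolist() for p in [(273,68),(364,69),(367,127),(275,127)]], [tost(ray('wrist',p,32)).round(1)[:2].tolist() for p in [(192,48),(450,47),(416,79),(415,126)]])
print(row(st(-40,3,100),[180,0,7.4]),row(st(-30,3,48),[180,0,7.4]))
E
```

```text
[[40.4, 36.9], [39.8, -28.1], [0.4, -31.7], [0.3, 36.9]] [[57.7, 100.0], [58.6, -94.8], [36.4, -70.8], [1.9, -72.6]]
[ 0.0964  0.0029  0.1607  0.0004 -0.0028  0.0002] [ 1.160e-01  2.800e-03  2.648e-01  4.000e-04 -2.800e-03  2.000e-04]
```

```bash
python3 -m jog '0.03 0.003 0.06 0 -0.003 0;0.09 0.003 0.13 0 -0.003 0;0.09 0.003 0.19 0 -0.003 0;0.1 0.003 0.235 0 -0.003 0;0.116 0.003 0.265 0 -0.003 0;0.116 0.003 0.265 0 -0.003 0;0.116 0.003 0.265 0 -0.003 0' -0.34 
python3 -c "
from h import *
print(tost(state()['ee_pos']),row(st(-17,3,48),[180,0,7.4]),row(st(0,3,48),[180,0,7.4]))"
```

```text
time_s: 13.45
ee_pos: [500.4, -211.7, 45.9]
ee_rot: [-179.9, 0.2, 7.5]
force: [0.5, -0.3, 0.2]
gripper_width: 30.0
[-29.61669376   3.60663575  45.94642919] [ 0.0252  0.0012 -0.0042 -0.0009  0.0021  0.001 ] [ 0.0592  0.0013 -0.0043 -0.0009  0.0021  0.001 ]
```

```bash
python3 -m jog '0.008 0 -0.002 0 0 0;0.016 0 -0.004 0 0 0;0.022 0 -0.004 0 0 0;0.026 0 -0.004 0 0 0;0.029 0 -0.004 0 0 0;0.032 0 -0.004 0 0 0;0.035 0 -0.004 0 0 0;0.038 0 -0.004 0 0 0;0.041 0 -0.004 0 0 0;0.044 0 -0.004 0 0 0;0.047 0 -0.004 0 0 0;0.05 0 -0.004 0 0 0;0.053 0 -0.004 0 0 0;0.055 0 -0.004 0 0 0'
python3 -c "
from h import *
print(tost(state()['ee_pos']))"
python3 -m jog '0.002 0 0 0 0 0;0.002 0 0 0 0 0'
python3 -m jog '0.002 0 0 0 0 0;0.002 0 0 0 0 0'
python3 -c "
from h import *
print(tost(state()['ee_pos']))"
```

```text
time_s: 14.62
ee_pos: [527.9, -208.1, 47.8]
ee_rot: [-179.9, 0.2, 7.5]
force: [-0.7, -0.1, 0.8]
gripper_width: 29.8
[-1.87814947  3.63466962 47.81835939]
time_s: 14.78
ee_pos: [529.2, -208.0, 47.8]
ee_rot: [-179.9, 0.2, 7.5]
force: [0.0, -0.9, 0.3]
gripper_width: 30.6
time_s: 14.95
ee_pos: [530.4, -207.8, 47.7]
ee_rot: [-179.9, 0.1, 7.5]
force: [-0.7, -0.2, -0.1]
gripper_width: 30.4
[ 0.71764567  3.6121469  47.73223353]
```

```bash
for i in 1 2 3; do python3 -m jog '0.001 0 0 0 0 0;0.002 0 0 0 0 0' | egrep 'pos|force'; done
```

```text
ee_pos: [531.4, -207.7, 47.7]
force: [-0.5, -0.6, 0.9]
ee_pos: [532.4, -207.6, 47.7]
force: [-0.5, -0.5, 0.2]
ee_pos: [532.6, -207.5, 47.7]
force: [-4.0, -1.5, 2.7]
```

```bash
python3 -m jog '0.001 0 0 0 0 0;0.001 0 0 0 0 0;0.001 0 0 0 0 0' | egrep 'pos|force'
python3 -m jog '-0.006 0 0 0 0 0;-0.02 0 0 0 0 0;-0.06 0 0 0 0 0;-0.08 0 -0.08 0 0 0;-0.08 0 -0.15 0 0 0;-0.08 0 -0.15 0 0 0' -1
python3 - <<'E'
from h import *
print(tost(state()['ee_pos']))
f=snap('wrist','w5')
cv2.imwrite('pics/w5c.png',cv2.resize(cv2.cvtColor(f[0:220,150:490],cv2.COLOR_RGB2BGR),None,fx=2.3,fy=2.3))
for k in tip_of('block_center','wrist')[:2]: print(np.round(k['location'],1),round(k['confidence'],2),tost(ray('wrist',k['location'],35)).round(1))
for x,y,z in [(36,75,100),(36,75,58)]: print(row(st(x,y,z),[180,0,7.4]))
E
```

```text
ee_pos: [532.7, -207.6, 47.7]
force: [-4.1, -1.2, 2.5]
time_s: 16.2
ee_pos: [496.9, -214.6, 129.2]
ee_rot: [179.7, -0.4, 7.5]
force: [1.3, -1.5, -0.1]
gripper_width: 0.7
[-33.46464435   1.20107862 129.18178973]
[314.5 149.2] 0.6 [37.4  5.4 35. ]
[ 0.1439 -0.144   0.0486  0.0003  0.0008  0.0011]
[ 0.144  -0.1441  0.1326  0.0003  0.0008  0.0011]
```

View pics/w5c.png

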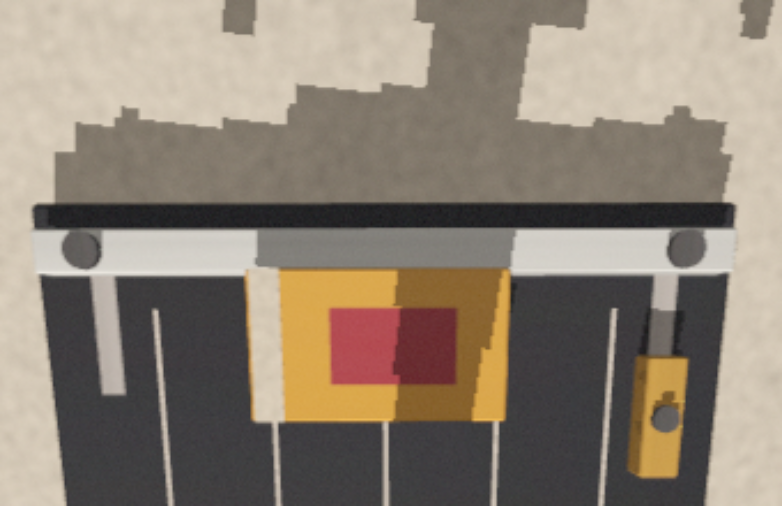

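The block's long side is flush with the fence (crop: block's top edge at row 268 along the fence front). Next I'll push on its +y end toward the brass stop.

```bash
python3 -m jog '0.07 -0.07 0 0 0 0;0.144 -0.14 0 0 0 0;0.144 -0.14 0.03 0 0 0;0.144 -0.14 0.07 0 0 0;0.144 -0.14 0.11 0 0 0;0.144 -0.14 0.13 0 0 0;0.144 -0.14 0.13 0 0 0;0.144 -0.14 0.13 0 0 0' -1
python3 -c "
from h import *
print(tost(state()['ee_pos']),row(st(37,50,58),[180,0,7.4]),row(st(37,16,58),[180,0,7.4]))"
```

```text
time_s: 16.97
ee_pos: [555.9, -134.5, 58.3]
ee_rot: [-180.0, 0.2, 7.5]
force: [-0.4, -0.1, 0.1]
gripper_width: 0.5
[35.42262622 73.07206397 58.34520408] [ 0.0031  0.0461  0.0007 -0.0002  0.002   0.001 ] [ 0.003   0.1141  0.0006 -0.0002  0.002   0.001 ]
```

```bash
python3 -m jog '0.003 0.012 0 0 0 0;0.003 0.024 0 0 0 0;0.003 0.034 0 0 0 0;0.003 0.04 0 0 0 0;0.003 0.044 0 0 0 0;0.003 0.048 0 0 0 0;0.003 0.052 0 0 0 0;0.003 0.056 0 0 0 0;0.003 0.06 0 0 0 0;0.003 0.065 0 0 0 0;0.003 0.07 0 0 0 0;0.003 0.075 0 0 0 0;0.003 0.08 0 0 0 0;0.003 0.085 0 0 0 0;0.003 0.09 0 0 0 0;0.003 0.095 0 0 0 0;0.003 0.1 0 0 0 0;0.003 0.105 0 0 0 0;0.003 0.108 0 0 0 0;0.003 0.108 0 0 0 0'
python3 -c "
from h import *
print(tost(state()['ee_pos']))"
for i in 1 2; do python3 -m jog '0 0.002 0 0 0 0;0 0.003 0 0 0 0' | egrep 'pos|force'; done
```

```text
time_s: 18.63
ee_pos: [564.5, -188.3, 58.3]
ee_rot: [180.0, 0.2, 7.5]
force: [0.2, 0.0, -0.9]
gripper_width: 0.2
[37.00186704 18.57306093 58.26098453]
ee_pos: [564.7, -189.9, 58.2]
force: [0.2, 1.1, 1.8]
ee_pos: [564.9, -191.4, 58.2]
force: [0.3, 0.7, 1.2]
```

```bash
for i in 1 2 3; do python3 -m jog '0 0.001 0 0 0 0;0 0.002 0 0 0 0' | egrep 'pos|force'; done
```

```text
ee_pos: [565.0, -192.4, 58.2]
force: [-0.4, 1.0, 1.5]
ee_pos: [565.1, -193.4, 58.2]
force: [0.2, 1.1, 0.5]
ee_pos: [565.2, -194.4, 58.2]
force: [-0.6, 1.2, 0.7]
```

```bash
for i in 1 2; do python3 -m jog '0 0.001 0 0 0 0;0 0.002 0 0 0 0' | egrep 'pos|force'; done
```

```text
ee_pos: [565.4, -195.5, 58.2]
force: [-0.1, 0.9, 0.1]
ee_pos: [565.5, -196.6, 58.2]
force: [0.4, 0.8, 0.5]
```

```bash
for i in 1 2; do python3 -m jog '0 0.001 0 0 0 0;0 0.002 0 0 0 0' | egrep 'pos|force'; done
```

```text
ee_pos: [565.7, -197.6, 58.2]
force: [-0.2, 0.2, 0.8]
ee_pos: [565.8, -198.7, 58.2]
force: [-0.2, 1.5, 1.0]
```

```bash
for i in 1 2; do python3 -m jog '0 0.001 0 0 0 0;0 0.002 0 0 0 0' | egrep 'pos|force'; done
```

```text
ee_pos: [565.9, -199.7, 58.2]
force: [-0.1, 1.4, 1.8]
ee_pos: [566.1, -200.6, 58.2]
force: [-0.5, 3.5, 1.7]
```

```bash
python3 -m jog '0 0.001 0 0 0 0;0 0.001 0 0 0 0' | egrep 'pos|force'
```

```text
ee_pos: [566.1, -200.6, 58.2]
force: [-0.7, 3.0, 1.7]
```

```bash
python3 -m jog '0 -0.006 0 0 0 0;0 -0.02 0 0 0 0;0 -0.05 0 0 0 0;0 -0.07 -0.07 0 0 0;-0.08 0 -0.15 0 0 0;-0.15 0.05 -0.15 0 0 0;-0.15 0.08 -0.15 0 0 0;-0.15 0.08 -0.15 0 0 0'
python3 - <<'E'
from h import *
print(tost(state()['ee_pos']))
f=snap('wrist','w6')
cv2.imwrite('pics/w6c.png',cv2.resize(cv2.cvtColor(f[0:220,150:490],cv2.COLOR_RGB2BGR),None,fx=2.3,fy=2.3))
E
```

```text
time_s: 21.3
ee_pos: [495.5, -253.4, 135.3]
ee_rot: [179.8, 0.1, 7.3]
force: [-0.5, -0.5, -0.4]
gripper_width: 0.5
[-39.85208752 -37.03811451 135.25663913]
```

View pics/w6c.png

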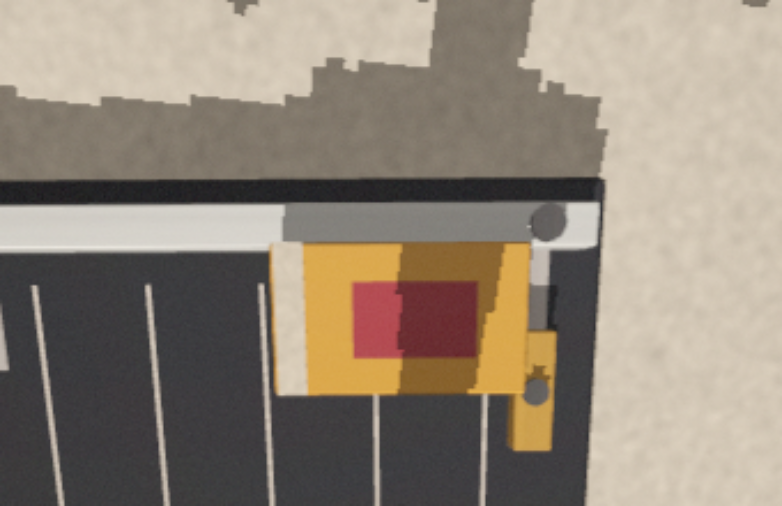

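```bash
python3 - <<'E'
from h import *
f=cv2.imread('pics/w6.png').astype(float)
def edge(cols,r0,r1,z,ch):
    P=[]
    for c in cols:
        g=np.diff(cv2.GaussianBlur(f[:,c:c+1,ch],(1,3),0).ravel()[r0:r1]); i=np.argmax(abs(g))
        s=abs(g[max(0,i-1):i+2]); r=r0+max(0,i-1)+(s*np.arange(len(s))).sum()/s.sum()+.5
        P.append(tost(ray('wrist',(c,r),z))[:2])
    P=np.array(P); k=np.polyfit(P[:,1],P[:,0],1); return k[0]*57.3,np.median(P[:,0]),P[:,1].min(),P[:,1].max()
print('fence z32',edge(range(152,262,4),100,118,32,0))
print('block near edge z52',edge(range(275,370,4),165,180,52,2))
print('block far edge z52',edge(range(285,355,4),100,112,52,2))
def vedge(rows,c0,c1,z,ch):
    P=[]
    for r in rows:
        g=np.diff(f[r,c0:c1,ch]); i=np.argmax(abs(g)); P.append(tost(ray('wrist',(c0+i+.5,r),z))[:2])
    P=np.array(P); return np.median(P[:,1]),P[:,0].min(),P[:,0].max()
print('stop face z32',vedge(range(176,193,2),362,380,32,2))
print('block end z52',vedge(range(112,140,3),370,390,52,2), vedge(range(112,165,4),260,275,52,2))
# clamp / bystanders
snap('top','t6'); a=cv2.imread('pics/t0.png').astype(int);b=cv2.imread('pics/t6.png').astype(int)
for q in ['rack_center','jar_center','slidebox_center','handle_grip']:
    print(q,[(np.round(k['location'],1).tolist(),round(k['confidence'],2)) for k in tip_of(q,'top')[:2]])
E
```

```text
fence z32 (np.float64(-0.36427500306700644), np.float64(60.21057306451131), np.float64(3.4592225922560287), np.float64(75.41458840031991))
block near edge z52 (np.float64(-0.5613296157146107), np.float64(20.90111657639774), np.float64(-66.6735170313918), np.float64(-7.483290491149707))
block far edge z52 (np.float64(0.04694916968491959), np.float64(60.30300951127275), np.float64(-56.73101903435329), np.float64(-15.11868082296287))
stop face z32 (np.float64(-73.56296213197626), np.float64(4.573428127098105), np.float64(15.795661513092309))
block end z52 (np.float64(-73.79283524652232), np.float64(40.68978981800207), np.float64(56.60781209582308)) (np.float64(-2.1185516010757315), np.float64(25.466510770320767), np.float64(56.720660199516985))
rack_center [([459.0, 332.4], 0.92)]
jar_center [([289.2, 165.7], 0.72)]
slidebox_center [([307.7, 308.6], 0.58)]
handle_grip [([227.7, 300.1], 0.5)]
```

The picture shows the block touching both: its far edge at 60.3 vs fence 60.2 mm, and its end at −73.8 vs stop −73.6 mm. I'll confirm the fence contact with one very gentle touch in x, since the slide may have opened a few tenths of a millimetre.

```bash
python3 - <<'E'
from h import *
for n in ('t0','t6'):
    h=cv2.cvtColor(cv2.imread(f'pics/{n}.png'),cv2.COLOR_BGR2HSV)[280:345,280:330]; ys,xs=np.nonzero((h[...,0]>105)&(h[...,0]<130)&(h[...,1]>150)); print(n,len(xs),xs.mean()+280,ys.mean()+280)
print('rack',ray('top',(459,332),112))
print(row(st(-28,-38,60),[180,0,7.7]),row(st(-28,-38,48),[180,0,7.7]))
E
python3 -m jog '0 0 0.04 0 0 0;0.01 0 0.09 0 0 0;0.015 0 0.13 0 0 -0.002;0.015 0 0.165 0 0 -0.003;0.015 0 0.17 0 0 -0.003;0.015 0 0.17 0 0 -0.003' -0.56
python3 -c "
from h import *
print(tost(state()['ee_pos']))"
```

```text
t0 149 306.13422818791946 315.86577181208054
t6 101 305.64356435643566 314.970297029703
rack [ 346.86232829 -399.87264922  112.        ]
[ 0.0191  0.0109  0.1455 -0.0014  0.0027 -0.0017] [ 0.0192  0.011   0.1695 -0.0014  0.0027 -0.0017]
time_s: 22.1
ee_pos: [504.1, -246.4, 46.4]
ee_rot: [-179.8, 0.4, 7.9]
force: [0.2, 0.0, 0.1]
gripper_width: 20.4
[-30.35449517 -31.21722508  46.42253592]
```

```bash
python3 -m jog '0.01 0 -0.002 0 0 0;0.02 0 -0.002 0 0 0;0.03 0 -0.002 0 0 0;0.04 0 -0.002 0 0 0;0.05 0 -0.002 0 0 0;0.057 0 -0.002 0 0 0;0.062 0 -0.002 0 0 0;0.062 0 -0.002 0 0 0'
for i in 1 2; do python3 -m jog '0.001 0 0 0 0 0;0.0015 0 0 0 0 0' | egrep 'pos|force'; done
python3 -c "
from h import *
print(tost(state()['ee_pos']))"
```

```text
time_s: 22.77
ee_pos: [535.4, -242.1, 47.2]
ee_rot: [-179.8, 0.4, 7.9]
force: [0.1, -0.1, -0.9]
gripper_width: 20.1
ee_pos: [536.1, -242.0, 47.2]
force: [0.5, 0.2, 0.5]
ee_pos: [536.7, -241.9, 47.1]
force: [0.5, 0.4, 0.3]
[  2.51221996 -30.97414515  47.14288722]
```

```bash
for i in 1 2; do python3 -m jog '0.0005 0 0 0 0 0;0.001 0 0 0 0 0' | egrep 'pos|force'; done
```

```text
ee_pos: [536.8, -241.9, 47.1]
force: [-1.0, 0.5, 0.2]
ee_pos: [537.1, -241.8, 47.2]
force: [-0.6, -0.1, 0.3]
```

```bash
for i in 1 2; do python3 -m jog '0.001 0 0 0 0 0;0.001 0 0 0 0 0' | egrep 'pos|force'; done
```

```text
ee_pos: [537.2, -241.8, 47.2]
force: [-2.2, -0.7, 2.1]
ee_pos: [537.2, -241.8, 47.2]
force: [-2.8, -1.3, 2.6]
```

```bash
python3 -m jog '-0.004 0 0 0 0 0;-0.02 0 0 0 0 0;-0.06 0 0 0 0 0;-0.12 0 -0.06 0 0 0;-0.16 0 -0.14 0 0 0;-0.16 0 -0.22 0 0 0;-0.16 0 -0.26 0 0 0;-0.16 0 -0.26 0 0 0'
python3 - <<'E'
from h import *
f=snap('wrist','w7'); g=snap('top','t7')
a=cv2.cvtColor(f[0:300,170:530],cv2.COLOR_RGB2BGR); b=cv2.cvtColor(g[150:350,150:490],cv2.COLOR_RGB2BGR)
a=cv2.resize(a,(480,400),interpolation=cv2.INTER_CUBIC);b=cv2.resize(b,(680,400))[:, :320]
cv2.imwrite('pics/f.png',np.hstack([a,b]))
E
```

```text
time_s: 24.43
ee_pos: [461.7, -255.0, 183.7]
ee_rot: [179.9, -0.0, 7.9]
force: [0.6, -0.8, -0.1]
gripper_width: 20.2
```

View pics/f.png

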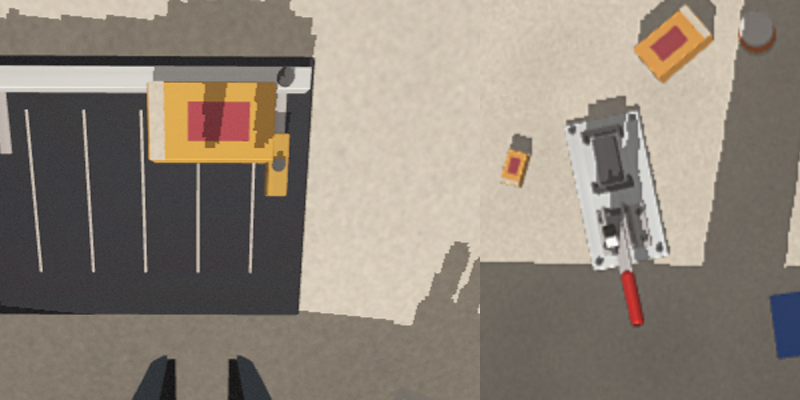

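The block sits in the corner touching the fence and the stop. The handle lies fully over at (632,300) with the clamp open, the bystanders are in place and the gripper is clear, so I'm handing in.

```bash
python3 -c "
from workcell import *
print(job_done())"
```

```text
the job is handed in; nothing more can be done
None
```

The job is handed in at about 24.5 s of the 72 s allowed. The clamp is open, and the amber block sits flat on the stage against both the fence and the brass stop.

**What I did**
- I pushed the handle over until it sprang fully open.
- I gripped the block by its ends, at 70 mm opening, because it sat crosswise in the nest rather than along the fixture's x as described.
- I set it down clear of both stops, then pushed it square to the fence at about 4 N.
- I slid it along the fence to the brass stop at about 3.5 N.
- Because the slide could have opened a small gap, I finished with one gentle touch towards the fence, about 3 N. It met firm resistance at the expected position.

**Last checks**
- **Fence and stop:** measured before the final touch, the block's edge was at 60.3 mm against the fence at 60.2 mm. Its end was at −73.8 mm against the stop at −73.6 mm. The edge slopes agreed to about 0.4°, which is the limit of the camera.
- **Final pictures:** the handle lies fully over and the clamp is open. The gripper is clear of everything.
- **Bystanders:** the jar and slide box look unmoved. The rack I checked only through the detector after the slide, with no early reading to compare; the arm stayed well clear of it.
- **Slide box disagreement:** the detector's slide-box point differed by about 4 pixels between looks. The blue colour centre moved under 1 pixel though fewer blue pixels were found, so I took it as detector noise.
- **Not rechecked:** I did not touch the end stop again after the final fence touch. The last picture shows the block still against it.

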